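# Open the wheel-locked slide drawer

## Robot

A 6-joint arm with a two-finger parallel gripper is mounted at the origin on the work surface. World frame = base frame: x ahead of the robot, y to its left, z up, the work surface at z = 0. Lengths are in mm, angles in rad, forces in N, time in s.
With the tool pointing down it reaches from about 250 to 775 mm from the base axis. Payload 4 kg.
Tool frame: the origin (TCP) lies at the very end of the fingers, on their centre line; the grasp point (between the pads) lies behind it (arm.hold_point_z is the z of the grasp point in the tool frame, in mm); z points along the fingers, y is the direction in which the jaws open and shut (so a half turn about z gives the same grasp; the last joint's range is limited). The gripper opens to 85 mm and grips with 20 to 120 N. Pads are 22 mm wide; open, the fingers measure 114 mm over their backs; the gripper's body (76 mm by 85 mm) begins 54 mm behind the grasp point. The pads swing forward as they close: fully open they stand 13 mm farther back than shut.
Start: joints at [-1.434, 0.087, 1.371, -0, 1.684, -0.103], TCP at [130.625, -534.28, 231.341] pointing down, gripper open.
Joint ranges: [-3.1, 3.1], [-0.76, 2.03], [0.27, 2.55], [-1.08, 4.22], [0.17, 2.65], [-2.57, 2.57]. Speed limits (rad/s): [2.79, 2.79, 3.14, 3.14, 3.14, 3.14].

## Interface

Orientations are given as a unit quaternion [x, y, z, w].
In Python, from rig import arm, imaging gives the robot as it stands.
- The arm moves only by the tool play_rows, never from a script. Its argument "plan" is a list of rows, each a list of 5 numbers: the closure in counts, from 0 (fully open) to 255 (shut), then the shift along the tool's x, y, z each as a share of 200 mm, from -1 to 1, then the turn about the tool's z as a share of 120 degrees, from -1 to 1. In form: [[gripper, tx, ty, tz, roll], ...]. A call has 1 to 10 rows; each row is the pose to reach, as a shift and turn from the pose commanded when the call began, along the tool's axes at that moment; what a row does not reach only later rows make up. A row lasts 1/12 s, in which the tool goes at most 41.7 mm and 7.16 degrees, less where a joint would pass 70% of its speed; a pose out of reach is approached as far as the arm can. A call with a number of a shift or a turn outside -1 to 1 is refused whole. A call with a gripper value outside its range is refused whole. The fingers move at their own pace and stop on an object; the grip force is fixed at half the most. Time passes only in rows, so rows that repeat a pose let the fingers close. It gives the time, the measured TCP pose, the force and the opening at its end, in the units of the state.
- arm.read_state(): the state, without advancing time (a new reading comes with each control period).
- imaging.capture(name): name is "scene" or "top" or "wrist"; returns a dict with "pixels" (480x640x3 uint8, blue, green, red), "intrinsics" (3x3 intrinsics, pixels), "extrinsics" (4x4, takes a point from camera to world coordinates). Camera axes: x right, y up, looking along -z (the intrinsics and any distortion apply to the point x, -y, -z); pixel columns grow to the right and rows downward; lengths in mm; the calibration is good to about 2 mm. A picture is of the moment at which its call begins. There is no depth.
- arm.finish_job(): hands the job in, once; it reports no verdict.
The state is a dict: "clock": time; "qpos": joint angles; "joint_velocities": joint speeds; "joint_efforts": joint torques, N m; "eef_pos": TCP position; "orientation": TCP orientation; "contact_force": force on the tool from outside, world axes, zero at the start; "ft_torque": the same for the moment, N m; "opening": opening from 0.0 (shut) to 1.0 (fully open).
Only numpy, scipy, OpenCV 4.12 (cv2) and the standard library are available. Lean on these libraries where they do the work, as an engineer would, in place of code of your own. Each camera call takes 0.05 s, during which the arm holds its last target.

## Task

Unlock the specimen drawer beside the microscope: roll its thumbwheel up by pushing the ridges on the front of the wheel down, one after the other, until the wheel comes to its stop (four white dots on top). Then pull the drawer fully open by its handle and let go, leaving the other things on the bench and on the cabinet where they are.

Things in the scene. Friction and masses are not known exactly. Their poses are not given: they have to be found in the camera images.
- cabinet: ivory cabinet fixed to the bench, 200 (x) x 280 (y) x 100 (z) mm; origin at the centre of its underside; x points from front to back, y to the left seen from the robot, z up. Its front is one drawer; a thumbwheel stands half out of its top at the front left; the drawer's handle is at the front right
- wheel_axis (a point): centre of the thumbwheel on its axle, 30 mm above the cabinet's top, 55 mm behind its front edge, 75 mm left of its middle; axes as the cabinet (does not turn with the wheel); axle along y. Black wheel 26 mm wide, 8 grey ridges 45 degrees apart, 6 mm thick: tips at 38 mm radius, floor between at 30 mm. Cheeks 15 to 21 mm either side of the middle, within 18 mm of the axle
- wheel_front (a point): point at ridge-tip radius on the front (robot's) side, level with the axle, fixed to the cabinet. Ridges pushed down here roll the count up, about 2 N; no clicks, the wheel stays where left. It stops dead at four dots, a ridge then 22.5 degrees above this point. Within about 0.15 rad of the stop the drawer is free; short of it the drawer gives only 5 mm or less
- wheel_top (a point): point at ridge-tip radius straight above the axle, fixed to the cabinet. The face between ridges that is up here, between the two orange marks, is the one set: 0 to 4 white dots. It starts between no dots and three dots. An upright finger close in front of the wheel is fouled by the next ridge above; lean the tool's body back to the robot about 15 degrees, tips to the wheel
- drawer (a joint): how far the drawer is out, m: 0 shut, 0.10 fully open at its stop; slides along the cabinet's -x; about 2 N friction, stays where it is left
- drawer_handle (a point): middle of the drawer's steel handle bar, 90 mm long (along y), 10 x 10 mm thick, its middle 70 mm above the bench (30 mm below the cabinet's top) and 45 mm in front of the drawer's face, which itself stands 12 mm in front of the cabinet; posts at its two ends (y +-41 mm) carry it. Moves with the drawer; axes as the cabinet
- jar: bystander: small amber glass jar, 36 mm across, 45 mm high, on the rear of the cabinet's top; origin at the centre of its underside
- plate: bystander: white stage plate, a disc 76 mm across and 6 mm thick, lying on the rear right of the cabinet's top; origin at the centre of its underside
- adapter: bystander: black plug-in power adapter, 62 x 42 x 38 mm with two steel pins up to 55 mm, on the bench to the right of the cabinet; origin at the centre of its underside
- slidebox: bystander: green box 85 x 100 x 32 mm, on the bench to the left of the cabinet; origin at the centre of its underside
- loupe: bystander: black eye loupe, 42 mm across, 38 mm high, on the bench to the front left of the cabinet; origin at the centre of its underside
- dish: bystander: open glass dish, 84 mm across, 16 mm high, on the bench to the right of the cabinet; origin at the centre of its underside
- dustbrush: bystander: small wooden dust brush, 160 mm long, lying on the bench to the left; origin under its middle

How it is judged (in metres and radians):
At the end, for the whole second after the job is handed in: The drawer is out to within 10 mm of its 100 mm stop and at rest, released. The lock lets it out only when the thumbwheel has been rolled up to its stop (value of joint drawer above 0.09 m and velocity of joint drawer between -0.01 and 0.01 m/s); the robot touches nothing.
It fails at once if a thing standing on the bench or on the cabinet was shifted by more than 25 mm (distance of any of jar, plate, adapter, slidebox, loupe, dish, dustbrush from where it was at the start of the episode above 0.025 m).
It also fails if it takes over 69 s, if anything falls off the work surface, if the arm or the gripper's body presses on something with over 40 N, if the wrist force passes 120 N, or if a joint passes its speed limit or range.

## Working session

There is one attempt and no reset: what is moved stays moved. The work goes in short steps, Python scripts to look and compute and a tool call to move; the robot and the scene stay as the last step left them, time stands still between calls to the robot, and variables do not carry over. Pictures are saved under pics/ and viewed, and the job is handed in when it is done.

Besides the shell and the picture viewer there is one more tool, called after "Request:" in YAML: its name, and indented under it one key for each argument. play_rows: Moves the arm, as the interface text tells. Its arguments: {"type":"object","properties":{"plan":{"type":"array","items":{"type":"array","items":{"type":"number"}}}},"required":["plan"]}

```bash
mkdir -p pics; ls; python3 - <<'E'
from rig import arm, imaging
import cv2
print(arm.read_state(), arm.hold_point_z)
for n in ("scene","top","wrist"):
    c=imaging.capture(n); cv2.imwrite(f"pics/{n}0.png",c["pixels"]); print(n,c["intrinsics"],c["extrinsics"])
E
```

```text
pics
{'clock': 0.0, 'qpos': array([-1.43409694e+00,  8.79352103e-02,  1.37231753e+00, -1.67651741e-05,
        1.68360736e+00, -1.03089433e-01]), 'joint_velocities': array([ 0.00062387,  0.00085623, -0.00029718,  0.00010204,  0.00097993,
        0.00230863]), 'joint_efforts': array([-1.78853006e-03, -3.51861262e+01, -3.13274717e+01, -1.71489251e-04,
        1.08100357e-02,  1.18366628e-05]), 'eef_pos': array([ 130.54775123, -533.74294271,  230.11786078]), 'orientation': array([ 9.92820745e-01,  1.19606370e-01, -2.73804816e-05, -1.13342291e-03]), 'contact_force': array([-0.27056544, -0.26787983,  0.91912826]), 'ft_torque': array([0.03334332, 0.03002482, 0.00059016]), 'opening': 0.9969845583225676} -18.700000000000003
scene [[477.30408316   0.         320.39876828]
 [  0.         477.30408316 246.16066778]
 [  0.           0.           1.        ]] [[ 2.26316013e-01 -8.33039407e-01  5.04803337e-01  1.09816038e+03]
 [ 9.74046061e-01  1.91467043e-01 -1.20725486e-01 -6.68869137e+01]
 [ 3.91588487e-03  5.19023812e-01  8.54750810e-01  9.43196884e+02]
 [ 0.00000000e+00  0.00000000e+00  0.00000000e+00  1.00000000e+00]]
top [[498.24332523   0.         324.56651027]
 [  0.         498.24332523 239.17882369]
 [  0.           0.           1.        ]] [[-1.18257120e-02  9.81815632e-01 -1.89468250e-01  3.98986352e+02]
 [-9.99814108e-01 -1.44958252e-02 -1.27130221e-02  4.89676715e+01]
 [-1.52283424e-02  1.89282688e-01  9.81804543e-01  1.19904409e+03]
 [ 0.00000000e+00  0.00000000e+00  0.00000000e+00  1.00000000e+00]]
wrist [[402.29110759   0.         319.63440751]
 [  0.         402.29110759 240.43585397]
 [  0.           0.           1.        ]] [[ 2.36136985e-01  9.36884222e-01  2.57851273e-01  1.94925869e+02]
 [-9.71717869e-01  2.28196965e-01  6.07497169e-02 -5.17691054e+02]
 [-1.92542661e-03 -2.64903944e-01  9.64272883e-01  3.74070643e+02]
 [ 0.00000000e+00  0.00000000e+00  0.00000000e+00  1.00000000e+00]]
```

View pics/top0.png

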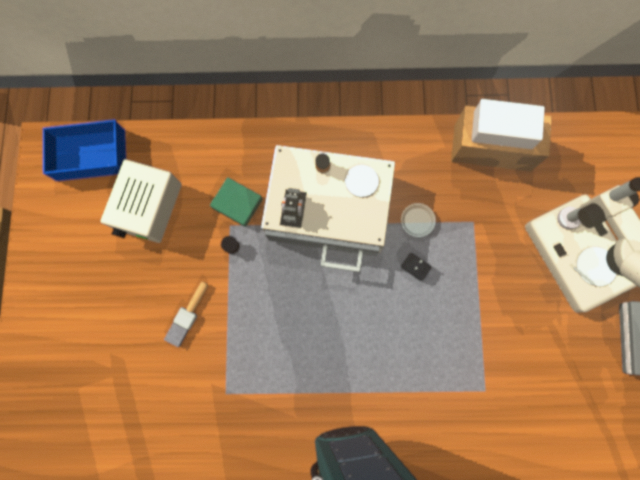

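View pics/scene0.png

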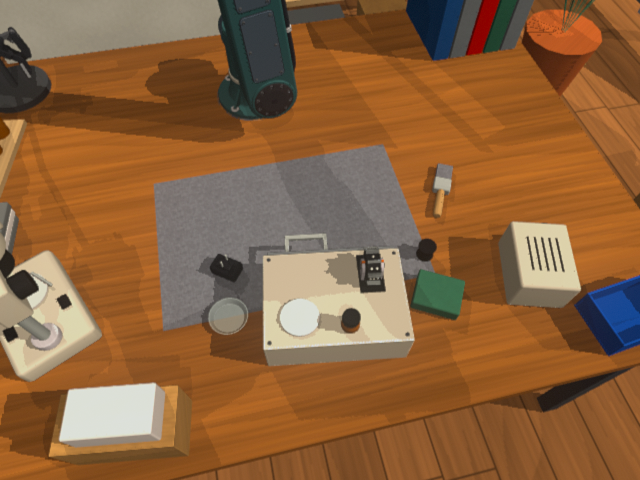

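```bash
python3 - <<'E'
import cv2
t=cv2.imread('pics/top0.png'); s=cv2.imread('pics/scene0.png')
print(t.shape)
E
```

```text
(480, 640, 3)
```

The top view shows the cabinet at about (265–395, 147–250) with its handle at (342, 258) and its wheel at (292, 207). The scene view shows it from behind. I'll zoom in on both for the corner points.

```bash
python3 - <<'E'
import cv2, numpy as np
t=cv2.imread('pics/top0.png'); s=cv2.imread('pics/scene0.png')
cv2.imwrite('pics/tz.png',cv2.resize(t[135:285,250:410],None,fx=5,fy=4,interpolation=cv2.INTER_CUBIC)[:600])
cv2.imwrite('pics/sz.png',cv2.resize(s[225:375,255:425],None,fx=4,fy=4,interpolation=cv2.INTER_CUBIC))
cv2.imwrite('pics/wz.png',cv2.resize(t[180:235,265:325],None,fx=10,fy=10,interpolation=cv2.INTER_CUBIC))
E
```

```text
(no output)
```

View pics/tz.png

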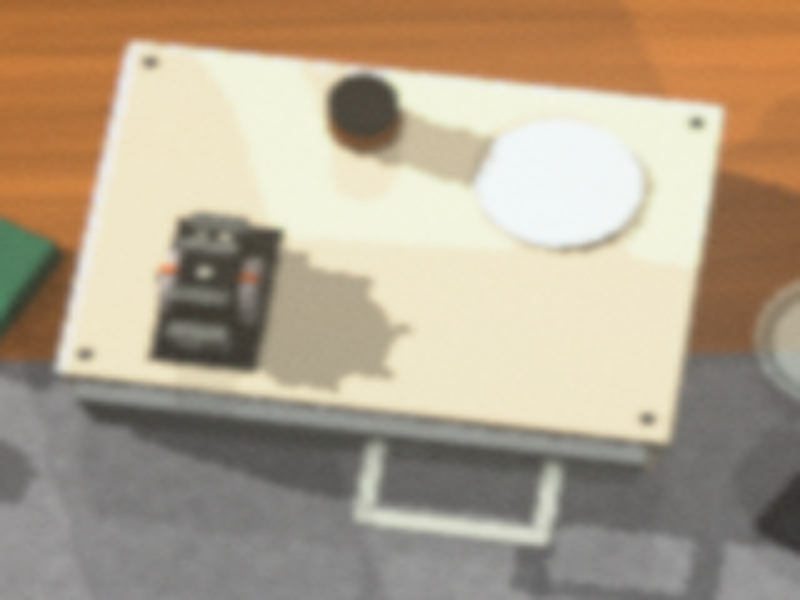

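View pics/sz.png

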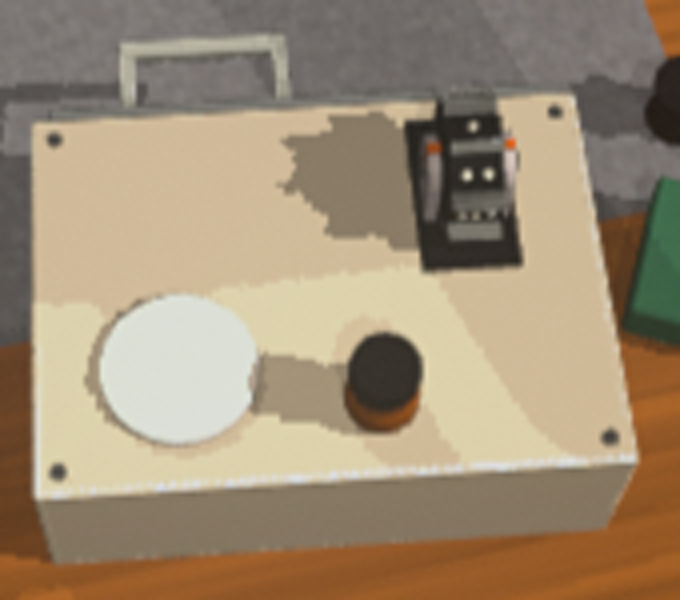

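View pics/wz.png

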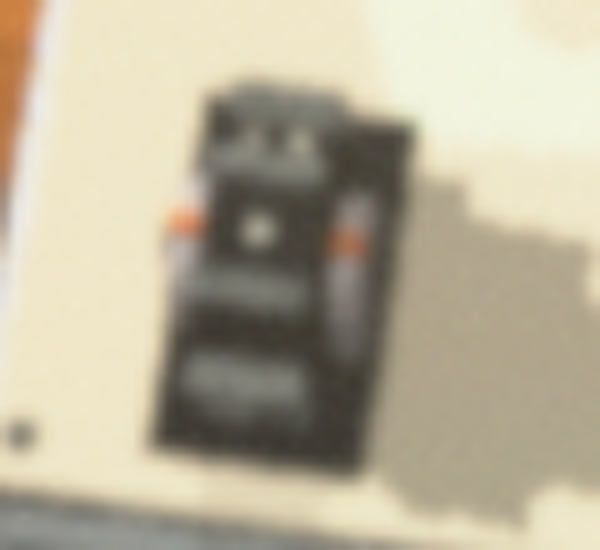

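View pics/wrist0.png

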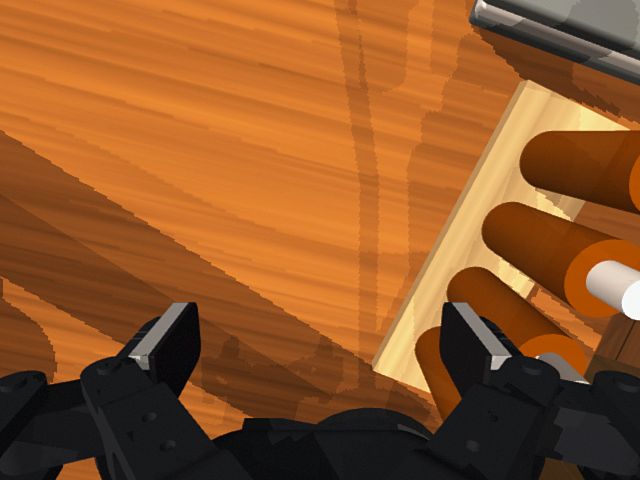

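```bash
cat > h.py <<'E'
import numpy as np
from scipy.optimize import least_squares
T=dict(scene=(np.array([[477.30408316,0,320.39876828],[0,477.30408316,246.16066778],[0,0,1]]),np.array([[2.26316013e-01,-8.33039407e-01,5.04803337e-01,1.09816038e+03],[9.74046061e-01,1.91467043e-01,-1.20725486e-01,-6.68869137e+01],[3.91588487e-03,5.19023812e-01,8.54750810e-01,9.43196884e+02],[0,0,0,1]])),
top=(np.array([[498.24332523,0,324.56651027],[0,498.24332523,239.17882369],[0,0,1]]),np.array([[-1.18257120e-02,9.81815632e-01,-1.89468250e-01,3.98986352e+02],[-9.99814108e-01,-1.44958252e-02,-1.27130221e-02,4.89676715e+01],[-1.52283424e-02,1.89282688e-01,9.81804543e-01,1.19904409e+03],[0,0,0,1]])))
def proj(p,K,E):
    c=(np.atleast_2d(p)-E[:3,3])@E[:3,:3]
    c=c*[1,-1,-1]; u=c@K.T
    return u[:,:2]/u[:,2:]
def c2w(P,pose):
    x,y,a=pose; P=np.atleast_2d(np.array(P,float)); R=np.array([[np.cos(a),-np.sin(a),0],[np.sin(a),np.cos(a),0],[0,0,1]])
    return P@R.T+[x,y,0]
E
python3 - <<'E'
from h import *
C=[[100,140,100],[100,-140,100],[-100,-140,100],[-100,140,100]]
uv=dict(top=[[275.6,145.5],[394.8,161.3],[383.6,245.3],[261.6,228]],scene=[[414.3,340],[263.8,349.3],[263.3,256],[398.8,248.5]])
for ks in (['top'],['scene'],['top','scene']):
    f=lambda p:np.concatenate([(proj(c2w(C,p),*T[k])-uv[k]).ravel() for k in ks])
    r=least_squares(f,[600,0,0]); print(ks,r.x,np.round(r.fun,1))
p=r.x
for n,q in dict(axis=[-45,75,130],handle=[-157,None,70]).items():
    if q[1] is None: continue
    print(n,c2w(q,p))
# handle y from pics: top bar ends (355,517)->, (548,538) crop
for k,a in dict(top=[[250+355/5,135+517/4],[250+548/5,135+540/4]],scene=[[255+122/4,225+42/4],[255+286/4,225+37/4]]).items():
    for y0 in (-45,-50,-40,-35,-30): 
        print(k,y0,np.round(proj(c2w([[-157-5,y0+45,72],[-157-5,y0-45,72]],p),*T[k]),1).tolist(),a)
E
```

```text
['top'] [ 7.15448776e+02  5.25494157e+01 -1.57872663e-01] [-0.1 -0.3  0.1 -0.1  0.6  0.2 -0.6  0.1]
['scene'] [ 7.16424642e+02  5.47807265e+01 -1.63350535e-01] [ 0.9  0.5 -0.6  0.5 -0.4 -0.8  0.1 -0.6]
['top', 'scene'] [ 7.16028881e+02  5.38517479e+01 -1.60959355e-01] [-0.5 -0.7 -0.4 -0.1 -0.2  0.1 -1.2 -0.3  0.4  0.2 -1.   0.6 -1.  -0.7
 -0.5 -0.8]
axis [[683.63044465 135.09423242 130.        ]]
top -45 [[317.8, 265.3], [356.9, 271.0]] [[321.0, 264.25], [359.6, 270.0]]
top -50 [[319.9, 265.6], [359.1, 271.3]] [[321.0, 264.25], [359.6, 270.0]]
top -40 [[315.6, 264.9], [354.7, 270.7]] [[321.0, 264.25], [359.6, 270.0]]
top -35 [[313.4, 264.6], [352.5, 270.4]] [[321.0, 264.25], [359.6, 270.0]]
top -30 [[311.3, 264.3], [350.3, 270.0]] [[321.0, 264.25], [359.6, 270.0]]
scene -45 [[328.1, 233.5], [286.7, 235.8]] [[285.5, 235.5], [326.5, 234.25]]
scene -50 [[325.8, 233.6], [284.3, 235.9]] [[285.5, 235.5], [326.5, 234.25]]
scene -40 [[330.4, 233.4], [289.0, 235.7]] [[285.5, 235.5], [326.5, 234.25]]
scene -35 [[332.7, 233.3], [291.3, 235.5]] [[285.5, 235.5], [326.5, 234.25]]
scene -30 [[335.0, 233.1], [293.6, 235.4]] [[285.5, 235.5], [326.5, 234.25]]
```

Request:
play_rows:
  plan:
    - [255,0.96,-0.8,0,-0.559]
    - [255,0.96,-0.8,0,-0.559]
    - [255,0.96,-0.8,0,-0.559]
    - [255,0.96,-0.8,0,-0.559]
    - [255,0.96,-0.8,0,-0.559]
    - [255,0.96,-0.8,0,-0.559]
    - [255,0.96,-0.8,0,-0.559]
    - [255,0.96,-0.8,0,-0.559]
    - [255,0.96,-0.8,0,-0.559]
    - [255,0.96,-0.8,0,-0.559]

```text
clock: 0.98
eef_pos: [279.4, -332.6, 231.1]
orientation: [0.759, 0.651, -0.0, -0.0]
contact_force: [-0.7, -1.1, -0.2]
opening: -0.002
```

```bash
cat >> h.py <<'E'
from scipy.spatial.transform import Rotation as Ro
POSE=(716.0,53.9,-0.161)
def info(s):
    R=Ro.from_quat(s['orientation']).as_matrix()
    ty=np.degrees(np.arctan2(R[1,1],R[0,1])); e=np.array(s['eef_pos'])
    a=POSE[2]; d=e-[POSE[0],POSE[1],0]; cab=[d[0]*np.cos(a)+d[1]*np.sin(a),-d[0]*np.sin(a)+d[1]*np.cos(a),d[2]]
    print('t',round(s['clock'],2),'eef',np.round(e,1),'cab',np.round(cab,1),'wheelrel',np.round(np.array(cab)-[-45,75,130],1),'ty deg',round(ty,2),'z',np.round(R[:,2],3),'F',np.round(s['contact_force'],1),'op',round(s['opening'],3))
    return R,e
def shift(s,world_target):
    R,e=info(s); print('share',np.round(R.T@(np.array(world_target)-e)/200,3))
E
python3 - <<'E'
from h import *; from rig import arm,imaging; import cv2
s=arm.read_state(); info(s); print(s['qpos'])
cv2.imwrite('pics/w1.png',imaging.capture('wrist')['pixels'])
shift(s,c2w([-45,75,240],POSE)[0])
E
```

```text
t 0.98 eef [ 279.4 -332.6  231.1] cab [-369.  -451.5  231.1] wheelrel [-324.  -526.5  101.1] ty deg -8.82 z [-0.  0. -1.] F [-0.7 -1.1 -0.2] op -0.002
[-1.00274181e+00 -1.73599479e-01  1.62214683e+00 -1.22719421e-04
  1.69342254e+00 -8.48779790e-01]
t 0.98 eef [ 279.4 -332.6  231.1] cab [-369.  -451.5  231.1] wheelrel [-324.  -526.5  101.1] ty deg -8.82 z [-0.  0. -1.] F [-0.7 -1.1 -0.2] op -0.002
share [ 2.621  1.639 -0.045]
```

View pics/w1.png

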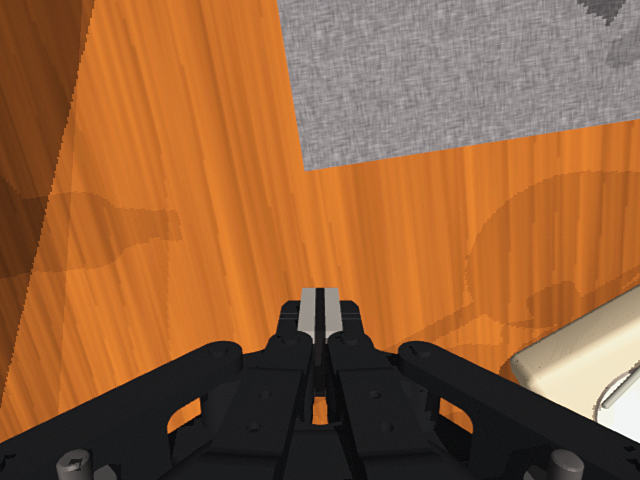

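Request:
play_rows:
  plan:
    - [255,0.87,0.54,-0.02,0.0033]
    - [255,0.87,0.54,-0.02,0.0033]
    - [255,0.87,0.54,-0.02,0.0033]
    - [255,0.87,0.54,-0.02,0.0033]
    - [255,0.87,0.54,-0.02,0.0033]
    - [255,0.87,0.54,-0.02,0.0033]

```text
clock: 1.53
eef_pos: [416.7, -173.6, 235.1]
orientation: [0.761, 0.648, 0.002, -0.001]
contact_force: [-0.7, -0.1, -0.3]
opening: 0.001
```

Request:
play_rows:
  plan:
    - [255,0.87,0.54,-0.02,0]
    - [255,0.87,0.54,-0.02,0]
    - [255,0.87,0.54,-0.02,0]
    - [255,0.87,0.54,-0.02,0]
    - [255,0.87,0.54,-0.02,0]
    - [255,0.87,0.54,-0.02,0]

```text
clock: 2.03
eef_pos: [551.7, -20.5, 237.8]
orientation: [0.762, 0.648, 0.001, -0.001]
contact_force: [-1.1, -1.9, -0.4]
opening: 0.001
```

Request:
play_rows:
  plan:
    - [255,0.8,0.4,0,0]
    - [255,0.8,0.4,0,0]
    - [255,0.8,0.4,0,0]
    - [255,0.8,0.4,0,0]
    - [255,0.8,0.4,0,0]
    - [255,0.8,0.4,0,0]
    - [255,0.8,0.4,0,0]

```text
clock: 2.62
eef_pos: [654.3, 118.8, 238.2]
orientation: [0.764, 0.646, -0.001, -0.0]
contact_force: [-0.8, -0.3, 0.2]
opening: -0.001
```

```bash
python3 - <<'E'
from h import *; from rig import arm,imaging; import cv2
s=arm.read_state(); R,e=info(s); print(s['qpos'])
for n in('wrist','scene'):
    c=imaging.capture(n); im=c['pixels']; cv2.imwrite(f'pics/{n}2.png',im)
    if n=='wrist':
        K,E=c['intrinsics'],c['extrinsics']
        print('cam cab',E[:3,3]-e)
        for dy in(-8.5,8.5,0):
            for dx in (-11,11): print(dy,dx,proj(e+R@[dx,dy,0],K,E))
        for q in ([0,0,0],[-11.8,13,36.3],[-11.8,-13,36.3],[0,18,18],[0,-18,18]): print('wheel',q,proj(c2w(np.array(q)+[-45,75,130],POSE),K,E))
shift(s,c2w([-45,75,240],POSE)[0])
E
```

```text
t 2.62 eef [654.3 118.8 238.2] cab [-71.3  54.1 238.2] wheelrel [-26.3 -20.9 108.2] ty deg -9.59 z [-0.002 -0.001 -1.   ] F [-0.8 -0.3  0.2] op -0.001
[ 9.48300373e-02  3.49111324e-01  1.04546626e+00 -1.01188507e-03
  1.74927354e+00  2.62037301e-01]
cam cab [ 10.86461935  66.59683777 143.70265757]
-8.5 -11 [[300.42616848 334.84099112]]
-8.5 11 [[299.61881727 282.8473873 ]]
8.5 -11 [[343.33363038 334.8058998 ]]
8.5 11 [[344.15335916 282.80413756]]
0 -11 [[321.87854236 334.82344657]]
0 11 [[321.88462627 282.82576385]]
wheel [0, 0, 0] [[362.76742021 205.25060008]]
wheel [-11.8, 13, 36.3] [[348.12957747 193.83969894]]
wheel [-11.8, -13, 36.3] [[347.61067831 240.36835311]]
wheel [0, 18, 18] [[366.53974264 180.21766932]]
wheel [0, -18, 18] [[365.14994353 240.15573533]]
t 2.62 eef [654.3 118.8 238.2] cab [-71.3  54.1 238.2] wheelrel [-26.3 -20.9 108.2] ty deg -9.59 z [-0.002 -0.001 -1.   ] F [-0.8 -0.3  0.2] op -0.001
share [ 0.105  0.131 -0.009]
```

View pics/wrist2.png

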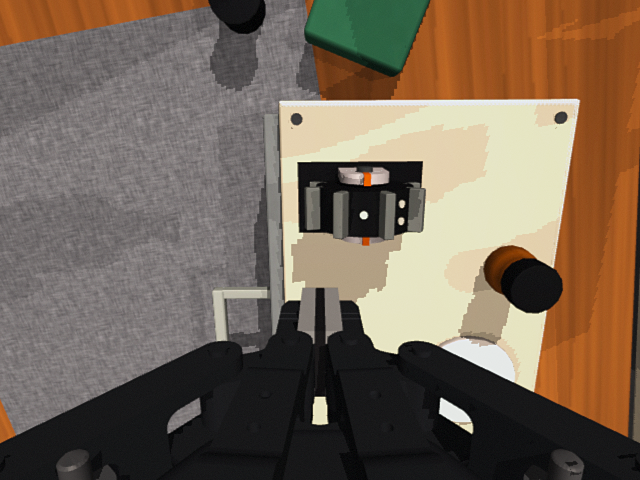

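The wrist view shows the orange marks at (367, 180) and (366, 241). I predicted (366.5, 180) and (365, 240), so the cabinet pose is good. One dot is set at (364, 215), between ridges at columns 342 and 388. The closed tips are about 17 mm thick and fit the gap from above, so I'll lower them there, push the ridge forward and carry it down the front.

Request:
play_rows:
  plan:
    - [255,0.105,0.131,0,0]
    - [255,0.105,0.131,0.15,0]
    - [255,0.105,0.131,0.3,0]
    - [255,0.105,0.131,0.31,0]
    - [255,0.105,0.131,0.31,0]
    - [255,0.105,0.131,0.31,0]

```text
clock: 3.22
eef_pos: [683.9, 134.5, 179.3]
orientation: [0.764, 0.645, 0.001, 0.001]
contact_force: [-0.0, -0.3, 0.2]
opening: 0.003
```

```bash
python3 - <<'E'
from h import *; from rig import arm,imaging; import cv2
s=arm.read_state(); R,e=info(s)
c=imaging.capture('wrist'); cv2.imwrite('pics/wrist3.png',c['pixels'])
E
```

```text
t 3.22 eef [683.9 134.5 179.3] cab [-44.6  74.4 179.3] wheelrel [ 0.4 -0.6 49.3] ty deg -9.67 z [ 0.002 -0.    -1.   ] F [-0.  -0.3  0.2] op 0.003
```

View pics/wrist3.png

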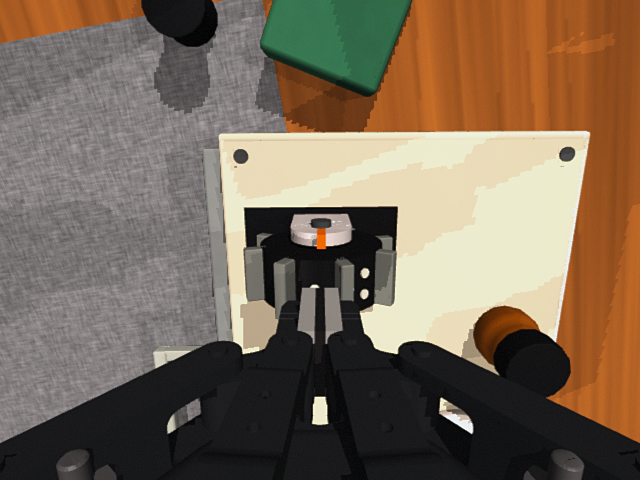

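Request:
play_rows:
  plan:
    - [255,0.003,-0.002,0.03,0]
    - [255,0.003,-0.002,0.055,0]
    - [255,0.003,-0.002,0.075,0]
    - [255,0.003,-0.002,0.079,0]
    - [255,0.003,-0.002,0.079,0]
    - [255,0.003,-0.002,0.079,0]

```text
clock: 3.77
eef_pos: [683.5, 136.4, 161.5]
orientation: [0.764, 0.646, -0.0, 0.0]
contact_force: [0.4, -0.3, 0.3]
opening: -0.001
```

```bash
python3 - <<'E'
from h import *; from rig import arm,imaging; import cv2
s=arm.read_state(); R,e=info(s)
E
```

```text
t 3.77 eef [683.5 136.4 161.5] cab [-45.4  76.2 161.5] wheelrel [-0.4  1.2 31.5] ty deg -9.57 z [-0. -0. -1.] F [ 0.4 -0.3  0.3] op -0.001
```

Request:
play_rows:
  plan:
    - [255,-0.003,-0.0375,-0.005,0]
    - [255,-0.003,-0.058,-0.002,0]
    - [255,-0.003,-0.08,0.003,0]
    - [255,-0.003,-0.108,0.013,0]
    - [255,-0.003,-0.128,0.026,0]
    - [255,-0.003,-0.146,0.04,0]
    - [255,-0.003,-0.161,0.055,0]
    - [255,-0.003,-0.176,0.071,0]
    - [255,-0.003,-0.176,0.071,0]
    - [255,-0.003,-0.176,0.071,0]

```text
clock: 4.6
eef_pos: [647.8, 141.7, 146.3]
orientation: [0.764, 0.646, -0.001, -0.001]
contact_force: [0.3, -0.2, -0.2]
opening: -0.005
```

```bash
python3 - <<'E'
from h import *; from rig import arm,imaging; import cv2
s=arm.read_state(); R,e=info(s)
c=imaging.capture('wrist'); cv2.imwrite('pics/wrist4.png',c['pixels'])
E
```

```text
t 4.6 eef [647.8 141.7 146.3] cab [-81.4  75.7 146.3] wheelrel [-36.4   0.7  16.3] ty deg -9.56 z [-0.002 -0.    -1.   ] F [ 0.3 -0.2 -0.2] op -0.005
```

View pics/wrist4.png

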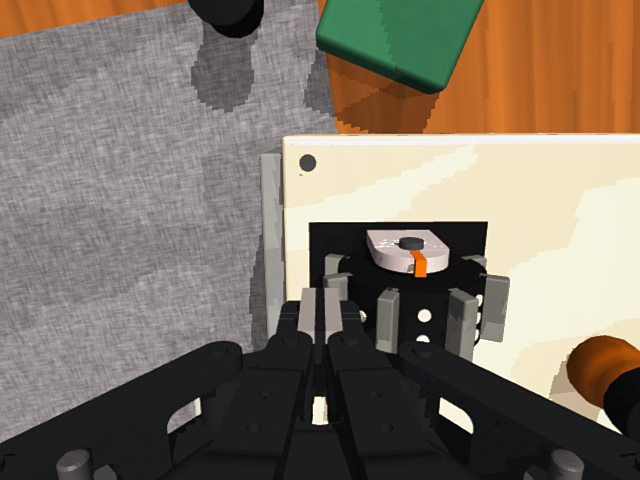

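The wheel has turned one step: two dots are now up, at column 424, centred between the ridges at 387 and 462. I'll repeat the stroke.

Request:
play_rows:
  plan:
    - [255,-0.003,0,-0.1,0]
    - [255,-0.003,0.0,-0.16,0]
    - [255,-0.003,0.1,-0.16,0]
    - [255,-0.003,0.18,-0.16,0]
    - [255,-0.003,0.18,-0.16,0]
    - [255,-0.003,0.18,-0.12,0]
    - [255,-0.003,0.18,-0.085,0]
    - [255,-0.003,0.18,-0.08,0]
    - [255,-0.003,0.18,-0.08,0]

```text
clock: 5.4
eef_pos: [682.6, 135.2, 161.5]
orientation: [0.764, 0.646, -0.002, -0.001]
contact_force: [-0.4, 1.0, -0.5]
opening: 0.002
```

```bash
python3 - <<'E'
from h import *; from rig import arm,imaging; import cv2
s=arm.read_state(); R,e=info(s)
E
```

```text
t 5.4 eef [682.6 135.2 161.5] cab [-46.   74.9 161.5] wheelrel [-1.  -0.1 31.5] ty deg -9.56 z [-0.004 -0.    -1.   ] F [-0.4  1.  -0.5] op 0.002
```

Request:
play_rows:
  plan:
    - [255,0,-0.0345,-0.005,0]
    - [255,0,-0.055,-0.002,0]
    - [255,0,-0.077,0.003,0]
    - [255,0,-0.105,0.013,0]
    - [255,0,-0.125,0.026,0]
    - [255,0,-0.143,0.04,0]
    - [255,0,-0.158,0.055,0]
    - [255,0,-0.173,0.071,0]
    - [255,0,-0.173,0.071,0]
    - [255,0,-0.173,0.071,0]

```text
clock: 6.23
eef_pos: [649.1, 140.9, 148.1]
orientation: [0.764, 0.646, -0.001, -0.001]
contact_force: [-0.6, -0.1, -0.4]
opening: 0.001
```

```bash
python3 - <<'E'
from h import *; from rig import arm,imaging; import cv2
s=arm.read_state(); R,e=info(s)
c=imaging.capture('wrist'); cv2.imwrite('pics/wrist5.png',c['pixels'])
E
```

```text
t 6.23 eef [649.1 140.9 148.1] cab [-80.   75.1 148.1] wheelrel [-35.    0.1  18.1] ty deg -9.57 z [-0.002 -0.    -1.   ] F [-0.6 -0.1 -0.4] op 0.001
```

View pics/wrist5.png

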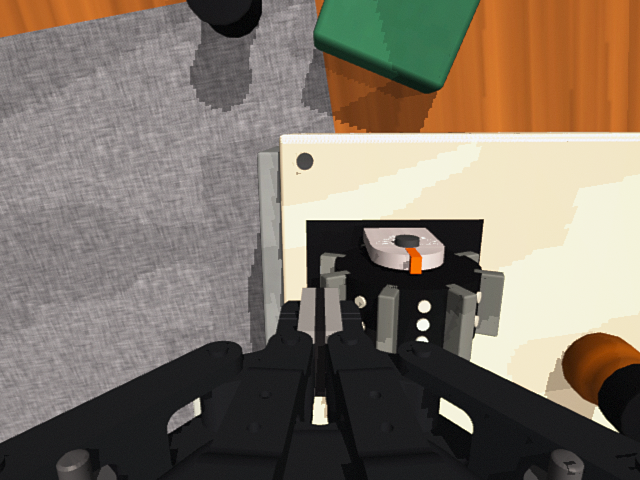

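Three dots are up at column 424. One more stroke should reach the stop.

Request:
play_rows:
  plan:
    - [255,0,0,-0.09,0]
    - [255,0,0.0,-0.15,0]
    - [255,0,0.1,-0.15,0]
    - [255,0,0.178,-0.15,0]
    - [255,0,0.178,-0.15,0]
    - [255,0,0.178,-0.11,0]
    - [255,0,0.178,-0.075,0]
    - [255,0,0.178,-0.07,0]
    - [255,0,0.178,-0.07,0]

```text
clock: 7.03
eef_pos: [683.6, 135.1, 161.3]
orientation: [0.764, 0.646, -0.001, -0.001]
contact_force: [0.4, 0.7, -0.4]
opening: 0.002
```

```bash
python3 - <<'E'
from h import *; from rig import arm,imaging; import cv2
s=arm.read_state(); R,e=info(s)
E
```

```text
t 7.03 eef [683.6 135.1 161.3] cab [-45.   74.9 161.3] wheelrel [ 0.  -0.1 31.3] ty deg -9.55 z [-0.004 -0.    -1.   ] F [ 0.4  0.7 -0.4] op 0.002
```

Request:
play_rows:
  plan:
    - [255,0,-0.0395,-0.006,0]
    - [255,0,-0.06,-0.003,0]
    - [255,0,-0.082,0.002,0]
    - [255,0,-0.11,0.012,0]
    - [255,0,-0.13,0.025,0]
    - [255,0,-0.148,0.039,0]
    - [255,0,-0.163,0.054,0]
    - [255,0,-0.176,0.068,0]
    - [255,0,-0.176,0.072,0]
    - [255,0,-0.176,0.074,0]

```text
clock: 7.87
eef_pos: [649.3, 140.9, 147.7]
orientation: [0.764, 0.646, -0.001, -0.001]
contact_force: [-2.8, -0.1, 3.2]
opening: 0.002
```

```bash
python3 - <<'E'
from h import *; from rig import arm,imaging; import cv2
s=arm.read_state(); R,e=info(s)
c=imaging.capture('wrist'); cv2.imwrite('pics/wrist6.png',c['pixels'])
E
```

```text
t 7.87 eef [649.3 140.9 147.7] cab [-79.8  75.2 147.7] wheelrel [-34.8   0.2  17.7] ty deg -9.56 z [-0.003  0.    -1.   ] F [-2.8 -0.1  3.2] op 0.002
```

View pics/wrist6.png

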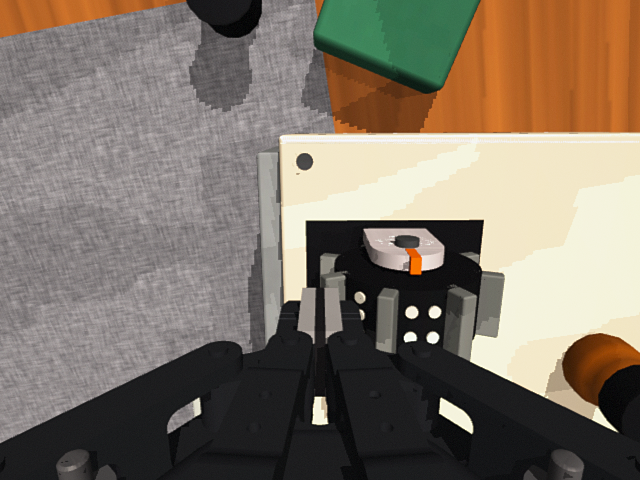

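Four dots are up, and a force is building. I'll press about 3 mm more to confirm the stop.

Request:
play_rows:
  plan:
    - [255,0,0,0.007,0]
    - [255,0,0,0.014,0]
    - [255,0,0,0.018,0]
    - [255,0,0,0.018,0]

```text
clock: 8.25
eef_pos: [650.0, 140.9, 146.9]
orientation: [0.764, 0.646, 0.0, -0.0]
contact_force: [-5.5, 0.4, 8.5]
opening: -0.003
```

```bash
python3 - <<'E'
from h import *; from rig import arm,imaging; import cv2
s=arm.read_state(); R,e=info(s)
print(c2w([-134,-50,60],POSE))
shift(s,c2w([-134,-50,160],POSE)[0])
E
```

```text
t 8.25 eef [650.  140.9 146.9] cab [-79.1  75.3 146.9] wheelrel [-34.1   0.3  16.9] ty deg -9.57 z [ 0.  0. -1.] F [-5.5  0.4  8.5] op -0.003
[[575.7176911   26.02754387  60.        ]]
t 8.25 eef [650.  140.9 146.9] cab [-79.1  75.3 146.9] wheelrel [-34.1   0.3  16.9] ty deg -9.57 z [ 0.  0. -1.] F [-5.5  0.4  8.5] op -0.003
share [-0.628 -0.271 -0.066]
```

Request:
play_rows:
  plan:
    - [255,0,0,-0.15,0]
    - [255,0,-0.02,-0.2,0]
    - [255,-0.2,-0.12,-0.2,0]
    - [255,-0.4,-0.2,-0.2,0]
    - [255,-0.627,-0.265,-0.2,0]
    - [255,-0.627,-0.265,-0.2,0]
    - [255,-0.627,-0.265,-0.1,0]
    - [255,-0.627,-0.265,0,0]
    - [255,-0.627,-0.265,0.05,0]
    - [255,-0.627,-0.265,0.05,0]

```text
clock: 9.08
eef_pos: [575.5, 26.1, 131.2]
orientation: [0.764, 0.646, -0.002, -0.002]
contact_force: [-0.3, 0.5, -0.7]
opening: 0.001
```

```bash
python3 - <<'E'
from h import *; from rig import arm,imaging; import cv2
s=arm.read_state(); R,e=info(s)
c=imaging.capture('wrist'); im=c['pixels']
K,E=c['intrinsics'],c['extrinsics']
for q in ([-152,-9,75],[-152,-50,75],[-162,-50,75],[-112,-50,75]): 
    u=proj(c2w(q,POSE),K,E)[0]; print(q,u)
cv2.imwrite('pics/wrist7.png',im)
c=imaging.capture('top'); cv2.imwrite('pics/t7.png',cv2.resize(c['pixels'][135:295,240:410],None,fx=4,fy=3.7))
shift(s,c2w([-133,-50,52],POSE)[0])
E
```

```text
t 9.08 eef [575.5  26.1 131.2] cab [-134.2  -50.   131.2] wheelrel [ -89.2 -125.     1.2] ty deg -9.58 z [-0.006  0.    -1.   ] F [-0.3  0.5 -0.7] op 0.001
[-152, -9, 75] [285.83915937 185.0137073 ]
[-152, -50, 75] [288.18360966 263.30520848]
[-162, -50, 75] [269.12301712 263.402672  ]
[-112, -50, 75] [364.58204445 262.91455638]
t 9.08 eef [575.5  26.1 131.2] cab [-134.2  -50.   131.2] wheelrel [ -89.2 -125.     1.2] ty deg -9.58 z [-0.006  0.    -1.   ] F [-0.3  0.5 -0.7] op 0.001
share [0.    0.009 0.396]
```

View pics/wrist7.png

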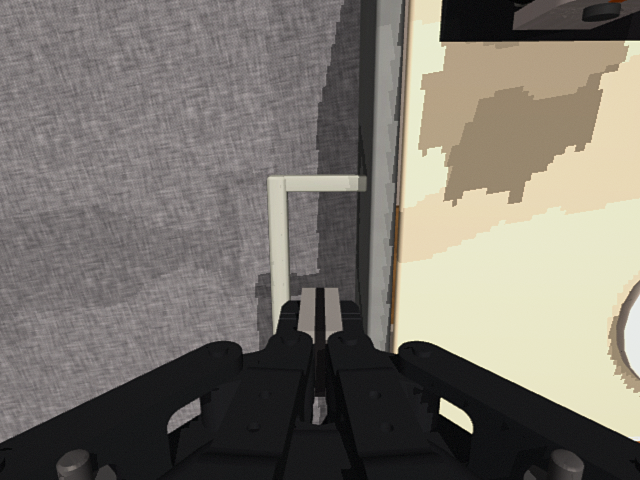

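View pics/t7.png

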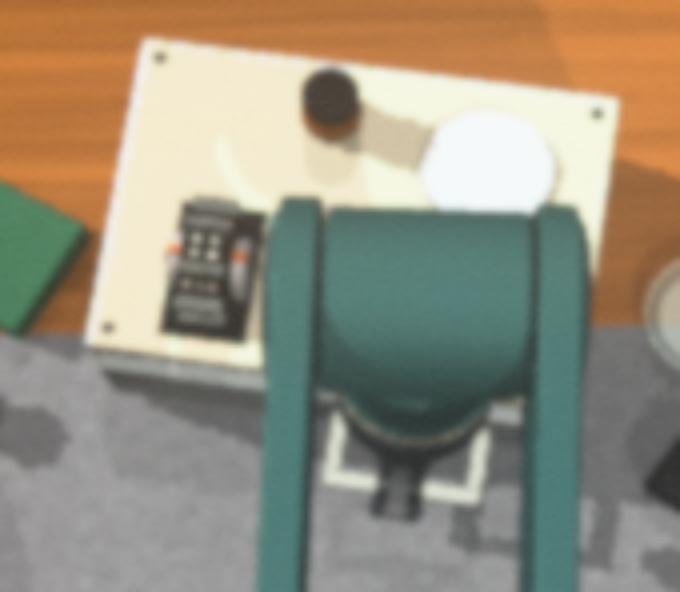

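The wrist view matches prediction: the bar's inner edge is at column 288 and the drawer face at about 365. The top view shows four dots between the marks. I'll lower the closed fingers behind the bar.

Request:
play_rows:
  plan:
    - [255,0,0.008,0.1,0]
    - [255,0,0.008,0.2,0]
    - [255,0,0.008,0.27,0]
    - [255,0,0.008,0.33,0]
    - [255,0,0.008,0.37,0]
    - [255,0,0.008,0.38,0]
    - [255,0,0.008,0.38,0]
    - [255,0,0.008,0.38,0]

```text
clock: 9.85
eef_pos: [579.7, 25.6, 59.8]
orientation: [0.764, 0.646, 0.001, 0.001]
contact_force: [0.7, -0.1, 0.7]
opening: 0.001
```

```bash
python3 - <<'E'
from h import *; from rig import arm,imaging; import cv2
s=arm.read_state(); R,e=info(s)
E
```

```text
t 9.85 eef [579.7  25.6  59.8] cab [-130.1  -49.7   59.8] wheelrel [ -85.1 -124.7  -70.2] ty deg -9.57 z [ 0.002 -0.    -1.   ] F [ 0.7 -0.1  0.7] op 0.001
```

Request:
play_rows:
  plan:
    - [255,0,-0.01,0.015,0]
    - [255,0,-0.04,0.02,0]
    - [255,0,-0.07,0.02,0]
    - [255,0,-0.1,0.02,0]
    - [255,0,-0.14,0.02,0]
    - [255,0,-0.18,0.02,0]
    - [255,0,-0.22,0.02,0]
    - [255,0,-0.26,0.02,0]
    - [255,0,-0.3,0.02,0]
    - [255,0,-0.3,0.02,0]

```text
clock: 10.68
eef_pos: [517.2, 36.2, 54.3]
orientation: [0.764, 0.646, -0.001, -0.001]
contact_force: [0.1, -0.4, 0.3]
opening: -0.0
```

```bash
python3 - <<'E'
from h import *; from rig import arm,imaging; import cv2
s=arm.read_state(); R,e=info(s)
im=imaging.capture('wrist')['pixels']; cv2.imwrite('pics/w8.png',im)
E
```

```text
t 10.68 eef [517.2  36.2  54.3] cab [-193.4  -49.4   54.3] wheelrel [-148.4 -124.4  -75.7] ty deg -9.56 z [-0.003  0.001 -1.   ] F [ 0.1 -0.4  0.3] op -0.0
```

View pics/w8.png

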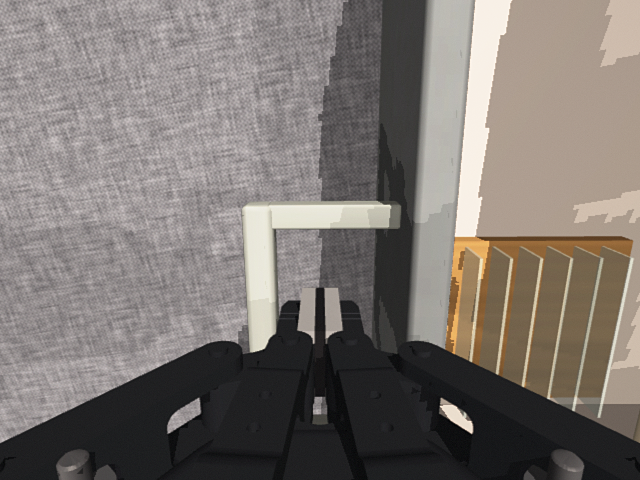

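The drawer is unlocked and sliding: its tray shows at right, and the bar has moved with the fingers. I'll keep pulling gently to the stop.

Request:
play_rows:
  plan:
    - [255,0,-0.03,0,0]
    - [255,0,-0.06,0,0]
    - [255,0,-0.09,0,0]
    - [255,0,-0.12,0,0]
    - [255,0,-0.15,0,0]
    - [255,0,-0.18,0,0]
    - [255,0,-0.2,0,0]
    - [255,0,-0.215,0,0]
    - [255,0,-0.215,0,0]
    - [255,0,-0.215,0,0]

```text
clock: 11.57
eef_pos: [476.7, 42.9, 54.8]
orientation: [0.764, 0.646, -0.0, -0.0]
contact_force: [0.5, -0.2, 0.3]
opening: 0.001
```

```bash
python3 - <<'E'
from h import *; from rig import arm,imaging; import cv2
s=arm.read_state(); R,e=info(s)
E
```

```text
t 11.57 eef [476.7  42.9  54.8] cab [-234.4  -49.2   54.8] wheelrel [-189.4 -124.2  -75.2] ty deg -9.57 z [-0.001  0.    -1.   ] F [ 0.5 -0.2  0.3] op 0.001
```

Request:
play_rows:
  plan:
    - [255,0,-0.008,0,0]
    - [255,0,-0.016,0,0]
    - [255,0,-0.024,0,0]
    - [255,0,-0.032,0,0]
    - [255,0,-0.04,0,0]
    - [255,0,-0.04,0,0]

```text
clock: 12.07
eef_pos: [473.8, 43.4, 55.1]
orientation: [0.764, 0.645, 0.004, 0.004]
contact_force: [13.3, -2.0, -10.1]
opening: -0.002
```

```bash
python3 - <<'E'
from h import *; from rig import arm,imaging; import cv2
s=arm.read_state(); R,e=info(s)
E
```

```text
t 12.07 eef [473.8  43.4  55.1] cab [-237.4  -49.2   55.1] wheelrel [-192.4 -124.2  -74.9] ty deg -9.6 z [ 0.011 -0.001 -1.   ] F [ 13.3  -2.  -10.1] op -0.002
```

It hit the stop: the force rose to 13 N and the fingers no longer moved. Next I'll back off the bar and lift out.

Request:
play_rows:
  plan:
    - [255,0,0.025,0,0]
    - [255,0,0.05,0,0]
    - [255,0,0.055,0,0]
    - [255,0,0.055,0,0]
    - [255,0,0.055,-0.05,0]
    - [255,0,0.055,-0.15,0]
    - [255,0,0.055,-0.3,0]
    - [255,0,0.055,-0.45,0]
    - [255,0,0.055,-0.6,0]
    - [255,0,0.055,-0.6,0]

```text
clock: 12.9
eef_pos: [483.6, 42.3, 183.1]
orientation: [0.764, 0.646, 0.005, 0.005]
contact_force: [0.6, -0.2, 1.3]
opening: -0.003
```

Request:
play_rows:
  plan:
    - [255,0,-0.2,-0.1,0]
    - [255,0,-0.4,-0.2,0]
    - [255,0,-0.6,-0.2,0]
    - [255,0,-0.6,-0.2,0]
    - [255,0,-0.6,-0.2,0]
    - [255,0,-0.6,-0.2,0]

```text
clock: 13.4
eef_pos: [361.9, 62.3, 215.0]
orientation: [0.764, 0.646, 0.001, 0.001]
contact_force: [0.2, -0.2, 0.2]
opening: -0.001
```

```bash
python3 - <<'E'
from h import *; from rig import arm,imaging; import cv2
s=arm.read_state(); R,e=info(s)
c=imaging.capture('top'); cv2.imwrite('pics/t9.png',c['pixels'])
c=imaging.capture('scene'); cv2.imwrite('pics/s9.png',c['pixels'])
for d in (80,90,100):
  for k in T: print(d,k,np.round(proj(c2w([[-162-d,-5,72],[-162-d,-95,72]],POSE),*T[k]),1).tolist())
E
```

```text
t 13.4 eef [361.9  62.3 215. ] cab [-350.8  -48.5  215. ] wheelrel [-305.8 -123.5   85. ] ty deg -9.56 z [ 0.002 -0.    -1.   ] F [ 0.2 -0.2  0.2] op -0.001
80 scene [[323.3, 203.9], [283.4, 206.0]]
80 top [[314.6, 300.5], [354.2, 306.4]]
90 scene [[323.0, 200.3], [283.2, 202.4]]
90 top [[313.9, 304.9], [353.6, 310.9]]
100 scene [[322.7, 196.8], [283.1, 198.8]]
100 top [[313.2, 309.3], [353.0, 315.3]]
```

View pics/t9.png

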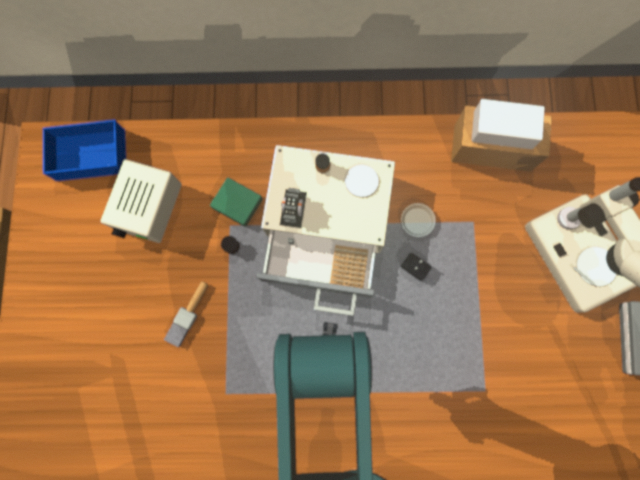

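View pics/s9.png

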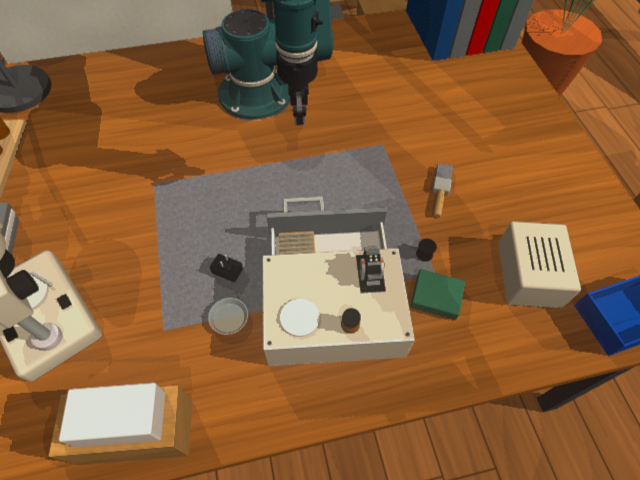

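The drawer is open and the bystanders look unmoved. Before handing in, I'll zoom in to measure the handle position.

```bash
python3 - <<'E'
import cv2,numpy as np
a=cv2.imread('pics/s9.png')[190:230,270:340]; b=cv2.imread('pics/t9.png')[285:325,300:370]
cv2.imwrite('pics/z9.png',np.vstack([cv2.resize(a,None,fx=7,fy=7,interpolation=cv2.INTER_CUBIC),cv2.resize(b,None,fx=7,fy=7,interpolation=cv2.INTER_CUBIC)]))
for k,n in (('t','top'),('s','scene')):
    d=cv2.absdiff(cv2.imread(f'pics/{k}9.png'),cv2.imread(f'pics/{n}0.png')).max(2)>40
    print(n,cv2.connectedComponentsWithStats(d.astype(np.uint8))[2][1:][lambda:None] if 0 else [r.tolist() for r in cv2.connectedComponentsWithStats(d.astype(np.uint8))[2][1:] if r[4]>25])
E
```

```text
top [[263, 234, 115, 54, 3851], [374, 270, 13, 12, 111], [259, 278, 58, 17, 246], [373, 286, 23, 14, 159], [322, 289, 31, 18, 325], [314, 290, 41, 24, 214], [348, 293, 65, 37, 738], [273, 322, 243, 158, 12881], [429, 387, 211, 93, 7398], [311, 426, 47, 47, 1788]]
scene [[217, 0, 55, 27, 440], [276, 0, 57, 126, 3298], [0, 27, 89, 68, 1633], [188, 27, 47, 48, 986], [274, 59, 10, 17, 69], [239, 70, 35, 17, 181], [134, 80, 34, 23, 303], [255, 85, 33, 30, 259], [90, 96, 154, 46, 4746], [266, 104, 26, 15, 94], [0, 108, 33, 12, 179], [15, 123, 190, 62, 5301], [284, 197, 40, 15, 171], [367, 212, 20, 37, 232], [267, 217, 97, 39, 1687], [360, 226, 13, 5, 35], [368, 254, 14, 8, 48]]
```

View pics/z9.png

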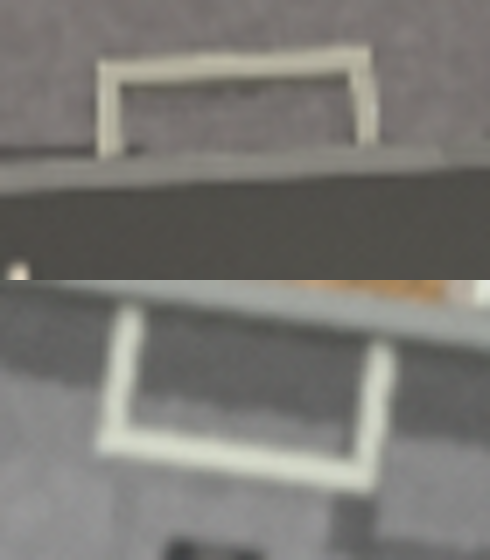

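```bash
python3 -c "
from rig import arm
print(arm.finish_job())"
```

```text
the job is handed in; nothing more can be done
None
```

The drawer is unlocked, pulled out to its stop and released, and I handed the job in at about 13.5 s of the 69 s. No verdict was reported.

- **Wheel:** It started at one dot. The moves here can't lean the tool, so I lowered the closed fingertips into the gap on top and pushed the front ridge of that gap forward and down the front. Three such strokes brought it to four dots. Pressing about 3 mm more hardly moved the fingers, and the force rose to about 8 N, so the wheel is at its stop.
- **Drawer:** I hooked the closed fingers behind the handle bar and pulled until they stopped moving and the force rose to about 13 N. Then I backed off the bar, lifted out and moved clear.
- **Last checks:** The handle edges in both the top and scene views match the positions predicted for 100 mm out, to within 1 pixel (10 mm is about 4 pixels). Before-and-after images showed no change at any bystander. The final force reading was near zero. No check failed or disagreed.

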